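Spin the dish turntable and brake it at the gate

ROBOT

A 7-joint arm with a two-finger parallel gripper is mounted at the origin on a cart in front of the work surface, level with it; the furniture and walls round the work are solid. World frame = base frame: x ahead of the robot, y to its left, z up, the work surface at z = 0. Lengths are in m, angles in rad, forces in N, time in s.
With the tool pointing down it reaches from about 0.425 to 1.025 m from the base axis. Payload 9.4 kg.
Tool frame: the origin (TCP) lies midway between the tips of the shut fingers; the grasp point (between the pads) lies 19 mm behind it; z points along the fingers, y is the line along which they close (so a half turn about z gives the same grasp; the last joint's range is limited). The gripper opens to 85 mm and grips with 20 to 120 N. Pads are 22 mm wide; open, the fingers measure 114 mm over their backs; the gripper's body (76 mm by 85 mm) begins 54 mm behind the grasp point. The pads swing forward as they close: fully open they stand 13 mm farther back than shut.
Start: joints at [1.062, 0.599, -0.003, 1.599, 0.002, 0.943, -0.08], TCP at [0.303, -0.658, 0.201] pointing down, gripper open.
Joint ranges: [-2.57, 2.57], [-0.35, 1.97], [-1.29, 1.29], [0.11, 2.56], [-1.05, 4.19], [0.11, 1.86], [-2.63, 2.63]. Speed limits (rad/s): [2.22, 2.22, 3.01, 3.01, 3.14, 3.14, 3.14].

INTERFACE

Orientations are given as a unit quaternion [x, y, z, w].
In Python, from bench import env gives the robot as it stands.
- The arm moves only by the tool servo_tool, never from a script. Its argument "steps" is a list that holds one entry, the list of rows, each a list of 7 numbers: the opening, from -1 (shut) to 1 (fully open), then the shift along the tool's x, y, z in mm, then the turn, a rotation vector about the tool's x, y, z in degrees. In form: [[[hand, x, y, z, wx, wy, wz], ...]]. A call has 1 to 5 rows; each row shifts and turns the commanded pose from where the row before left it, along the tool's axes as they then stand; what a row does not reach is not made up. A row lasts 1/8 s, in which the tool goes at most 62.5 mm and 10.7 degrees, less where a joint would pass 70% of its speed; a pose out of reach is approached as far as the arm can. A call with a gripper value outside its range is refused whole. The fingers move at their own pace and stop on an object; "newtons" is the grip in N (left out, the last holds). Time passes only in rows, so rows that do not move let the fingers close. It gives the time, the measured TCP pose, the force, the opening and the grip force at its end, in the units of the state.
- env.state(): the state, without advancing time (a new reading comes with each control period).
- env.snapshot(name): name is "scene" or "top" or "wrist"; returns a dict with "frame" (384x512x3 uint8, blue, green, red), "z_map" (384x512 float32, m along the optical axis (not along the pixel's ray), 0 where there is no reading), "fx", "fy", "cx", "cy" (pixels), "R" (3x3) and "t" (3): a world point X has camera coordinates R X + t. Camera axes: x right, y down, z forward; pixel columns grow to the right and rows downward; lengths in m; the calibration is good to about 2 mm. A picture is of the moment at which its call begins.
- env.close_job(): hands the job in; it is judged then, once.
The state is a dict: "clock": time; "joint_pos": joint angles; "qvel": joint speeds; "effort": joint torques, N m; "position": TCP position; "tool_rot": TCP orientation; "wrist_force": force on the tool from outside, world axes, zero at the start; "wrist_torque": the same for the moment, N m; "width": finger opening in m; "grip_force": force on a finger pad.
Only numpy, scipy, OpenCV 4.12 (cv2) and the standard library are available. Lean on these libraries where they do the work, as an engineer would, in place of code of your own. Each camera call takes 0.05 s, during which the arm holds its last target. There are 200 camera calls.

TASK

Flick the dish turntable round by one of the arms on its rim so that it spins freely, faster than a quarter of a turn a second and untouched, for at least two seconds. Then brake it once, by pressing a fingertip down on the flat top of its plate, so that it stops with the flat pointer between the two posts of the gate, and finish while the fingertip is still holding the plate there. Press moderately, grip or lift nothing, leave the dish seated on the plate and the things around it where they are.

Things in the scene. Friction and masses are not known exactly. Their poses are not given: they have to be found in the camera images.
- stand: fixed grey stand of the hand turntable; origin on the worktop under the spindle. Foot 132 mm across, under 19 mm high beyond 30 mm from the axis. A low bar (12 mm high) runs along the stand's +x to the gate: two upright steel posts, 10 mm thick, tops 65 mm above the worktop, at x = 146 mm, y = +36 and -36 mm (62 mm clear between them). Left of it stands the centrifuge, 255 mm high
- rotor (a joint): turntable angle (vertical axis, rad, counter-clockwise from above positive, unlimited, counts on beyond a turn). At 0 and every whole turn the pointer points at the middle of the gate (stand's +x). Bearing without dry friction, light drag only: speed halves in about 6 s (4.5 to 8 s; inertia about 0.0034 kg m2); it hardly stops by itself in the time allowed
- plate: round aluminium plate with a flat soft rubber mat over its whole top, 170 mm across, 8 mm thick in all, turns with the rotor; mat's top 55 mm above the worktop. It sits on a spring: a press of 1 to 6 N starts to sink it, 12 N more bottoms it 6 mm down. A wire ring at its centre (72 mm across, 3 mm high) seats the dish; the bare flat band lies 37 to 84 mm from the axis: press there to brake
- plate_top (a point): centre of the plate's top face (the rubber mat), on the spindle axis, 55 mm above the worktop
- arms: four level arms round the plate, 90 degrees apart, mid-height 51 mm above the worktop; origin on the axis, x axis along the flat pointer. Pointer (+x): flat diamond-shaped arrowhead 36 mm wide (at 101 mm), 6 mm thick, point 119 mm from the axis. The others (+y, -x, -y): round pins 8 mm thick, from the rim (85 mm) to 122 mm from the axis. Flick any; free below but for the gate's low bar
- pointer_tip (a point): the tip of the flat pointer, 119 mm from the axis, 51 mm above the worktop
- gate (a point): the point midway through the gate where the pointer's tip should stop, 119 mm from the axis, 51 mm above the worktop (fixed)
- dish: clear round Petri dish, 60 mm across, 15 mm high, loose, lying in the ring at the plate's centre; origin at the centre of its underside
- bottle: small bottle with a screw cap, 45 mm across, 90 mm high, standing on the worktop; origin at the centre of its underside; leave alone
- timer: small white bench timer, 52 x 66 x 16 mm, lying on the worktop; origin at the centre of its underside; leave alone
- steel_forceps: steel forceps, 13 x 131 x 8 mm, long side along its y, lying on the worktop; origin at the centre of its underside; leave alone
Mind the look-alikes: they are no part of the job. Leave any green or red look-alike of the dish alone.

How it is judged:
On the way, in this order (a step that is already met when the one before it is completed fails the run):
1. the turntable spins free, faster than a quarter turn a second, untouched for 2 s ((velocity of joint rotor above 1.5 rad/s or velocity of joint rotor below -1.5 rad/s) and contact force between each of the fingers, the arm and plate below 0.05 N and contact force between each of the fingers, the arm and arms below 0.05 N), for 1.95 s.
2. a fingertip on the plate has braked it to a stop with the pointer between the posts (contact force between the fingers and plate above 0.5 N and horizontal distance between pointer_tip and gate below 0.026 m and velocity of joint rotor between -0.05 and 0.05 rad/s), for 0.3 s.
At the end, for the whole second after the job is handed in: The plate stands still (under 0.05 rad/s) with the pointer's tip within 26 mm of the middle of the gate, a fingertip pressing on the plate with more than 0.5 N; the dish within 10 mm of its seat; bottle, timer and forceps within 20 mm of where they were (all of step 2 and distance between dish and plate_top below 0.01 m and distance of each of bottle, timer, steel_forceps from where it was at the start of the episode below 0.02 m); the arm keeps its last pose, push and grip.
It fails at once if the plate is braked to a stop, or held or pushed by its flat top, with the pointer outside the gate (contact force between the fingers and plate above 1 N and horizontal distance between pointer_tip and gate above 0.028 m and velocity of joint rotor between -0.08 and 0.08 rad/s).
It fails at once if the plate is pressed with more than 40 N (contact force between the fingers and plate above 40 N).
It fails at once if an arm of the turntable is struck or gripped with more than 40 N (contact force between the fingers and arms above 40 N).
It fails at once if the dish is lifted or knocked off its seat (distance between dish and plate_top above 0.012 m).
It fails at once if the bottle, the timer or the forceps are moved or lifted (distance of any of bottle, timer, steel_forceps from where it was at the start of the episode above 0.02 m).
It also fails if it takes over 72 s, if anything falls off the work surface, if the arm or the gripper's body presses on something with over 40 N, if the wrist force passes 120 N, or if a joint passes its speed limit or range.

## Working session

There is one attempt and no reset: what is moved stays moved. The work goes in short steps, Python scripts to look and compute and a tool call to move; the robot and the scene stay as the last step left them, time stands still between calls to the robot, and variables do not carry over. Pictures are saved under pics/ and viewed, at most 10 in all, crops included, and the job is handed in when it is done.

Besides the shell and the picture viewer there is one more tool, called after ">>>" as a command line: name --argument value ..., lists and objects as JSON in quotes. servo_tool: Moves the arm, as the interface text tells. Its arguments: {"type":"object","properties":{"steps":{"type":"array","items":{"type":"array","items":{"type":"array","items":{"type":"number"}}}},"newtons":{"type":"number"}},"required":["steps"]}

```bash
mkdir -p pics
cat > h.py <<'E'
from bench import env
import cv2, numpy as np
def shot(cam,name):
    s=env.snapshot(cam); cv2.imwrite(f'pics/{name}.png',s['frame']); np.savez(f'pics/{name}.npz',**s); return s
def world(s,u,v,z=None):
    ray=np.array([(u-s['cx'])/s['fx'],(v-s['cy'])/s['fy'],1.0])
    R=s['R'];t=s['t'];C=-R.T@t;d=R.T@ray
    if z is None: return C+d*float(s['z_map'][int(v),int(u)])
    return C+d*(z-C[2])/d[2]
E
python3 - <<'E'
from h import *
a=shot('scene','s1');b=shot('top','t1')
cv2.imwrite('pics/c1.png',cv2.resize(b['frame'],(800,600)))
cv2.imwrite('pics/c0.png',a['frame'])
st=env.state();print(st['clock'],st['position'],st['tool_rot'],st['wrist_force'],st['width'])
E
```

```text
0.1 [ 0.30320291 -0.65801769  0.19978854] [ 9.76774315e-01  2.14269476e-01 -2.24385199e-04 -6.91878905e-04] [ 0.3300418   0.1738044  -0.80116085] 0.08565462013077316
```

View pics/c1.png

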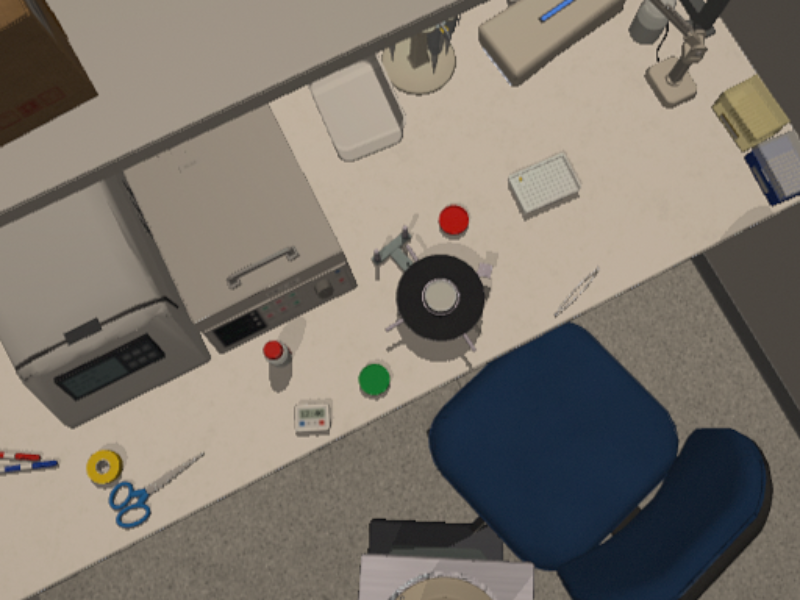

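View pics/c0.png

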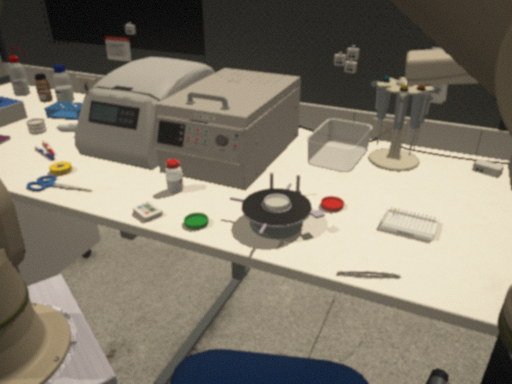

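The top view shows the plate at about (440,297), the gate posts up-left at about (392,250), the light pointer at about (487,265), and pins at about (390,330) and (470,360). The red and green look-alike dishes lie nearby. Next I'll measure these.

Run:
```python
from h import *
b=dict(np.load('pics/t1.npz'))
k=512/800
for n,u,v,z in [('plate',440,297,.055),('dish',441,295,.07),('pointer',490,258,.051),('bottle',274,350,.09),('timer',312,418,.016),('forc',577,292,.005),('red',454,220,.01),('green',374,380,.01),('base',440,600,.0),('right',640,300,0),('up',440,100,0)]:
    print(n,world(b,u*k,v*k,z).round(3),world(b,u*k,v*k).round(3))
print('cam',(-b['R'].T@b['t']).round(3))
# ellipse of the plate by dark mask
f=b['frame'];m=((f.max(2)<60)&(b['z_map']>0)).astype(np.uint8)
m[:150]=0;m[225:]=0;m[:,:245]=0;m[:,320:]=0
c=max(cv2.findContours(m,cv2.RETR_EXTERNAL,cv2.CHAIN_APPROX_NONE)[0],key=cv2.contourArea)
e=cv2.fitEllipse(c);print(e,world(b,*e[0],.055))
x,y=int(e[0][0]),int(e[0][1])
cv2.imwrite('pics/c2.png',cv2.resize(f[y-65:y+65,x-65:x+65],(600,600),interpolation=cv2.INTER_CUBIC));print(x-65,y-65)
```

```text
plate [0.628 0.037 0.055] [0.626 0.037 0.067]
dish [0.629 0.035 0.07 ] [0.629 0.035 0.072]
pointer [ 0.711 -0.056  0.051] [ 0.726 -0.061 -0.002]
bottle [0.506 0.336 0.09 ] [0.506 0.336 0.088]
timer [0.391 0.267 0.016] [0.391 0.266 0.018]
forc [ 0.663 -0.233  0.005] [ 0.665 -0.234 -0.   ]
red [0.797 0.015 0.01 ] [0.796 0.015 0.015]
green [0.469 0.155 0.01 ] [0.469 0.154 0.015]Traceback (most recent call last):
  File "<stdin>", line 5, in <module>
  File "h.py", line 8, in world
    if z is None: return C+d*float(s['z_map'][int(v),int(u)])
                                   ~~~~~~~~~~^^^^^^^^^^^^^^^
IndexError: index 384 is out of bounds for axis 0 with size 384
```

Run:
```python
from h import *
b=dict(np.load('pics/t1.npz'))
print('cam',(-b['R'].T@b['t']).round(3))
f=b['frame'];m=((f.max(2)<60)&(b['z_map']>0)).astype(np.uint8)
m[:150]=0;m[225:]=0;m[:,:245]=0;m[:,320:]=0
c=max(cv2.findContours(m,cv2.RETR_EXTERNAL,cv2.CHAIN_APPROX_NONE)[0],key=cv2.contourArea)
e=cv2.fitEllipse(c);print(e,world(b,*e[0],.055))
x,y=int(e[0][0]),int(e[0][1])
cv2.imwrite('pics/c2.png',cv2.resize(f[y-60:y+60,x-60:x+60],(600,600),interpolation=cv2.INTER_CUBIC));print(x-60,y-60)
```

```text
cam [0.314 0.074 1.48 ]
((281.54449462890625, 190.09127807617188), (53.808738708496094, 55.029327392578125), 100.09475708007812) [0.62837031 0.03684608 0.055     ]
221 130
```

View pics/c2.png

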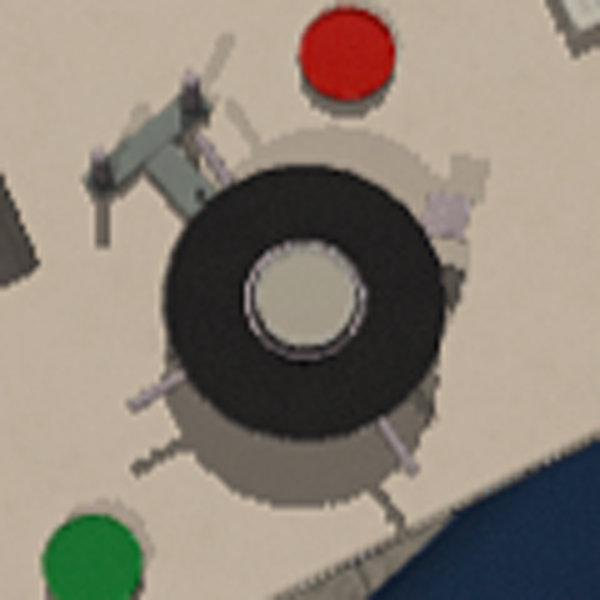

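The crop (5x, offset 221,130) shows the post tops at about (192,82) and (100,160). The pin ends are at (200,138), (133,405) and (412,470), and the pointer is at about (447,213).

Run:
```python
from h import *
b=dict(np.load('pics/t1.npz'))
c=np.array([.6284,.0368])
for n,u,v,z in [('postR',191,82,.065),('postL',99,158,.065),('pin1',200,138,.051),('pin2',133,405,.051),('pin3',412,470,.051),('ptr',450,212,.051)]:
    p=world(b,221+u/5,130+v/5,z);d=p[:2]-c
    print(n,p.round(3),'r',np.hypot(*d).round(3),'ang',np.degrees(np.arctan2(d[1],d[0])).round(1))
from scipy.spatial.transform import Rotation as R
st=env.state();print(R.from_quat(st['tool_rot']).as_matrix().round(3),st['clock'])
```

```text
postR [0.757 0.11  0.065] r 0.148 ang 29.7
postL [0.707 0.162 0.065] r 0.148 ang 58.0
pin1 [0.726 0.103 0.051] r 0.118 ang 34.1
pin2 [0.561 0.134 0.051] r 0.118 ang 124.8
pin3 [ 0.531 -0.032  0.051] r 0.119 ang -144.9
ptr [ 0.688 -0.049  0.051] r 0.105 ang -55.2
[[ 0.908  0.419 -0.001]
 [ 0.419 -0.908  0.001]
 [-0.    -0.001 -1.   ]] 0.1
```

>>> servo_tool --steps '[[[-1, 20, -20, 0, 0, 0, 0], [-1, 40, -43, 0, 0, 0, 0], [-1, 40, -43, 0, 0, 0, 0], [-1, 40, -43, 0, 0, 0, 0], [-1, 40, -43, 0, 0, 0, 0]]]'

```text
clock: 0.72
position: [0.3868, -0.4068, 0.2004]
tool_rot: [0.977, 0.214, -0.0, -0.0]
wrist_force: [1.2, 0.2, 1.1]
width: 0.0004
grip_force: 0.0
```

>>> servo_tool --steps '[[[-1, 40, -43, 0, 0, 0, 0], [-1, 40, -43, 0, 0, 0, 0], [-1, 40, -43, 0, 0, 0, 0], [-1, 40, -43, 0, 0, 0, 0], [-1, 40, -43, 0, 0, 0, 0]]]'

```text
clock: 1.35
position: [0.4785, -0.128, 0.2006]
tool_rot: [0.977, 0.214, 0.0, 0.0]
wrist_force: [0.8, -1.9, -0.3]
width: -0.0002
grip_force: 0.0
```

>>> servo_tool --steps '[[[-1, 40, -43, 0, 0, 0, 0], [-1, 35, -40, 0, 0, 0, 0], [-1, 7, -5, 0, 0, 0, 0], [-1, 0, 0, 0, 0, 0, -9], [-1, 0, 0, 0, 0, 0, -9]]]'

```text
clock: 1.98
position: [0.5155, -0.0161, 0.2003]
tool_rot: [0.93, 0.367, -0.0, 0.0]
wrist_force: [-0.2, -0.5, -1.0]
width: -0.0001
grip_force: 0.0
```

>>> servo_tool --steps '[[[-1, 0, 0, 0, 0, 0, -9], [-1, 0, 0, 0, 0, 0, -8], [-1, 0, 0, 30, 0, 0, 0], [-1, 0, 0, 30, 0, 0, 0], [-1, 0, 0, 0, 0, 0, 0]]]'

```text
clock: 2.6
position: [0.5142, -0.0166, 0.1389]
tool_rot: [0.867, 0.498, -0.002, -0.001]
wrist_force: [0.4, -1.0, -0.2]
width: -0.0001
grip_force: 0.0
```

Run:
```python
from h import *
from scipy.spatial.transform import Rotation as R
st=env.state();M=R.from_quat(st['tool_rot']).as_matrix();print(M.round(3),st['clock'],st['position'],st['wrist_force'],st['width'])
t=np.array([.5155,-.0147,.04]);print(M.T@(t-st['position'])*1000)
b=shot('top','t2');a=shot('scene','s2')
cv2.imwrite('pics/c3.png',np.hstack([cv2.resize(b['frame'][100:260,200:360],(400,400)),cv2.resize(a['frame'][120:280,190:350],(400,400))]))
```

```text
[[ 0.505  0.863 -0.004]
 [ 0.863 -0.505 -0.001]
 [-0.003 -0.004 -1.   ]] 2.6 [ 0.51422075 -0.01655054  0.13892864] [ 0.43045322 -0.96307338 -0.18455467] -0.0001371172713715976
[ 2.50726549  0.5229849  98.92106625]
```

View pics/c3.png

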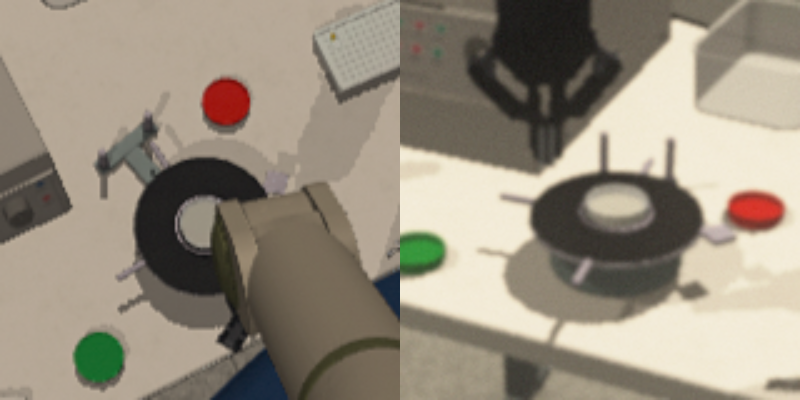

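The top view still shows the gate side and the left of the plate, while the arm covers the right side. The scene view shows the shut fingers clear of the pins, so I'll descend.

>>> servo_tool --steps '[[[-1, 1, 0, 40, 0, 0, 0], [-1, 1, 0, 40, 0, 0, 0], [-1, 0, 0, 19, 0, 0, 0], [-1, 0, 0, 0, 0, 0, 0]]]'

```text
clock: 3.2
position: [0.5169, -0.0139, 0.0415]
tool_rot: [0.867, 0.498, -0.0, -0.0]
wrist_force: [-0.5, -0.0, 0.4]
width: -0.0003
grip_force: 0.0
```

Run:
```python
from h import *
st=env.state();print(st['clock'],st['position'],st['wrist_force'])
a=shot('scene','s3')
cv2.imwrite('pics/c4.png',cv2.resize(a['frame'][160:260,210:330],(720,600)))
```

```text
3.2 [ 0.51687444 -0.01390776  0.04150505] [-0.53173261 -0.00074468  0.38516266]
```

View pics/c4.png

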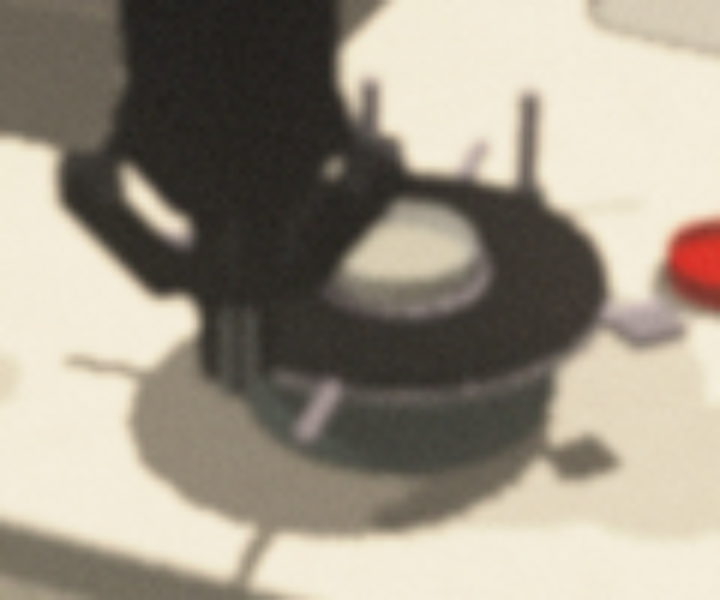

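The shut fingers stand just left of the near pin at pin height, with a clear gap. Now the flick.

>>> servo_tool --steps '[[[-1, 0, 8, 0, 0, 0, 0], [-1, 0, 20, 0, 0, 0, 0], [-1, 0, 32, 0, 0, 0, 0], [-1, 0, 42, 0, 0, 0, 0], [-1, -15, 10, -35, 0, 0, 0]]]'

```text
clock: 3.88
position: [0.6082, -0.0845, 0.0765]
tool_rot: [0.867, 0.498, 0.0, -0.0]
wrist_force: [0.0, 0.6, 0.4]
width: 0.0002
grip_force: 0.0
```

>>> servo_tool --steps '[[[-1, 0, 0, -45, 0, 0, 0], [-1, 10, -20, 0, 0, 0, 0], [-1, 20, -20, 0, 0, 0, 0], [-1, 20, 0, 0, 0, 0, 0], [-1, 0, 0, 0, 0, 0, 0]]]'

```text
clock: 4.5
position: [0.5981, -0.0181, 0.1219]
tool_rot: [0.866, 0.499, 0.001, 0.0]
wrist_force: [0.1, 0.3, 0.3]
width: -0.0001
grip_force: 0.0
```

Run:
```python
from h import *
st=env.state();print(st['clock'],st['position'],st['wrist_force'])
out=[]
for i in range(4):
    print(env.state()['clock'])
    b=shot('top',f'p{i}'); out.append(cv2.resize(b['frame'][130:250,221:341],(300,300),interpolation=cv2.INTER_CUBIC))
cv2.imwrite('pics/c5.png',np.vstack([np.hstack(out[:2]),np.hstack(out[2:])]))
```

```text
4.5 [ 0.59807045 -0.01806472  0.12190087] [0.09396059 0.29182421 0.32196725]
4.5
4.55
4.6
4.65
```

View pics/c5.png

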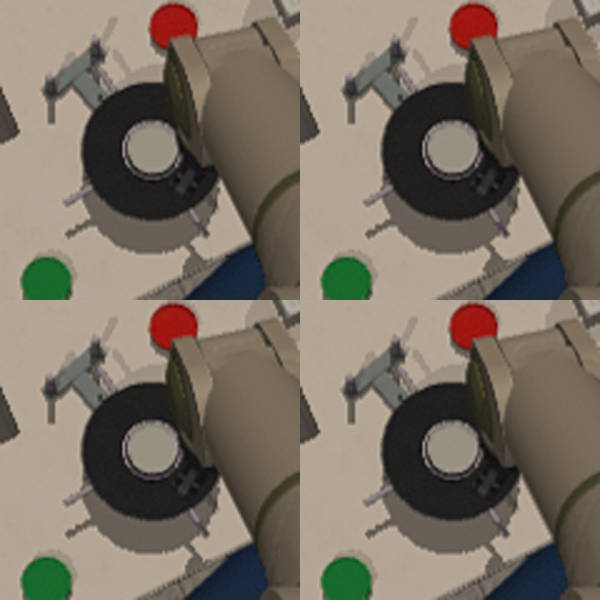

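The four frames look alike: pins at about (65,203) and (207,235). I'll check the motion numerically, with the scene camera as well.

Run:
```python
from h import *
f=[np.load(f'pics/p{i}.npz')['frame'].astype(int) for i in range(4)]
for i in range(3): print((abs(f[i+1]-f[0])[130:250,221:341].max(2)>30).sum())
a=shot('scene','s4')
for i in range(8): z=shot('scene','s5')
print((abs(a['frame'].astype(int)-z['frame'])[160:260,210:330].max(2)>30).sum(),env.state()['clock'])
cv2.imwrite('pics/c6.png',np.hstack([cv2.resize(q['frame'][160:260,210:330],(400,334)) for q in(a,z)]))
```

```text
94
158
213
19 5.15
```

View pics/c6.png

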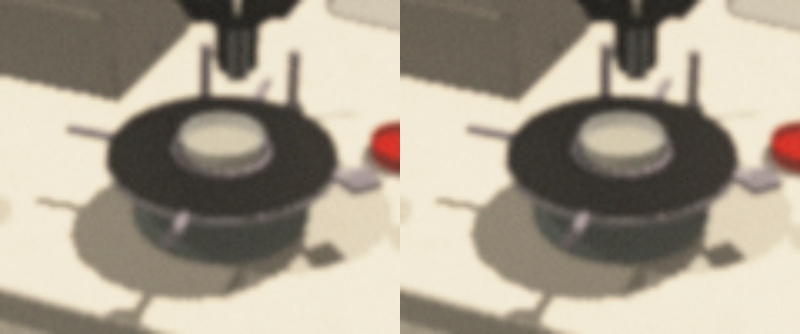

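Run:
```python
from h import *
L=lambda n:np.load(f'pics/{n}.npz')
def proj(s,P): q=s['R']@np.array(P)+s['t'];return (s['fx']*q[0]/q[2]+s['cx']-210)*6,(s['fy']*q[1]/q[2]+s['cy']-160)*6
s=L('s3')
for n,P in [('tcp',[.5169,-.0139,.0415]),('pin3tip',[.531,-.032,.051]),('pin3root',[.558,-.012,.051]),('centre',[.6284,.0368,.055]),('tcpend',[.605,-.066,.0415])]: print(n,np.round(proj(s,P)))
def ch(a,b,r0,r1,c0,c1):
    d=(abs(L(a)['frame'].astype(int)-L(b)['frame'])[r0:r1,c0:c1].max(2)>30); ys,xs=np.nonzero(d); return d.sum(), (xs.min()+c0,xs.max()+c0,ys.min()+r0,ys.max()+r0) if d.any() else 0
print('s1-s4',ch('s1','s4',190,260,210,330)); print('s4-s5',ch('s4','s5',190,260,210,330))
print('p0-p3 left',ch('p0','p3',130,250,221,290),'all',ch('p0','p3',130,250,221,341))
b=dict(shot('top','p9'));print(env.state()['clock'])
g=[cv2.resize(L(n)['frame'][150:240,240:330],(270,270),interpolation=cv2.INTER_CUBIC) for n in('t1','p0','p3','p9')]
g+=[cv2.resize(L(n)['frame'][180:240,230:320],(270,270),interpolation=cv2.INTER_CUBIC) for n in('s1','s5')]
cv2.imwrite('pics/c7.png',np.vstack([np.hstack(g[:2]),np.hstack(g[2:4])]) if 0 else np.vstack([np.hstack([g[0],g[1]]),np.hstack([g[3],g[5]])]))
```

```text
tcp [232. 448.]
pin3tip [292. 437.]
pin3root [319. 388.]
centre [388. 267.]
tcpend [506. 432.]
s1-s4 (np.int64(45), (np.int64(242), np.int64(263), np.int64(228), np.int64(256)))
s4-s5 (np.int64(0), 0)
p0-p3 left (np.int64(30), (np.int64(286), np.int64(289), np.int64(145), np.int64(162))) all (np.int64(213), (np.int64(286), np.int64(340), np.int64(139), np.int64(249)))
5.2
```

View pics/c7.png

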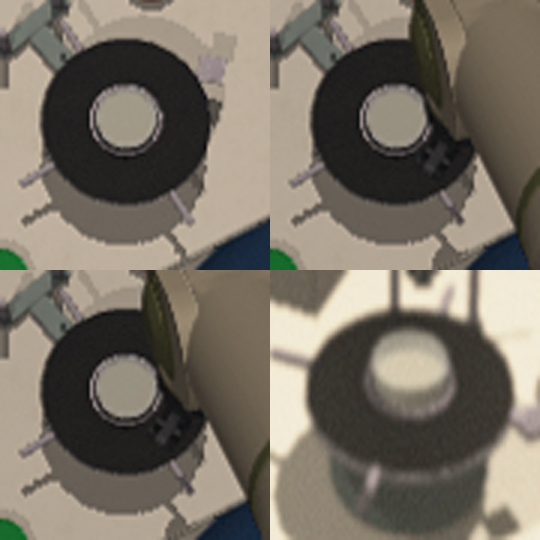

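The rotor hasn't moved. The finger tip in s3 (about (235,388)) also sits above the projected TCP (232,448), so the sweep went over the pin. I'll measure the tip height.

Run:
```python
from h import *
from scipy.optimize import minimize_scalar
L=lambda n:np.load(f'pics/{n}.npz')
def zfit(s,xy,v):
    def f(z): q=s['R']@np.array([*xy,z])+s['t']; return (s['fy']*q[1]/q[2]+s['cy']-v)**2
    r=minimize_scalar(f,bounds=(-.1,.4),method='bounded').x; q=s['R']@np.array([*xy,r])+s['t']; return r.round(4),(s['fx']*q[0]/q[2]+s['cx']).round(1)
print('s3',zfit(L('s3'),(.5169,-.0139),160+388/6))
print('s5',zfit(L('s5'),(.598,-.018),160+76*.2994), env.state()['position'])
s=L('s5'); z=s['z_map'];f=s['frame']
for v in range(170,190,2):print(v,f[v,281],z[v,281], world(s,281,v).round(3))
t=L('t1');print('plate depth heights',[world(t,u,v)[2].round(3) for u,v in [(265,190),(281,205),(298,190)]], 'scene plate',[world(s,u,v).round(3) for u,v in [(275,221),(300,205),(250,205)]])
```

```text
s3 (np.float64(0.0683), np.float64(248.5))
s5 (np.float64(0.1484), np.float64(279.4)) [ 0.59664612 -0.0199617   0.12156284]
170 [49 50 55] 0.95872885 [ 0.589 -0.033  0.189]
172 [50 54 56] 0.9654638 [ 0.592 -0.031  0.182]
174 [56 61 64] 0.9663266 [ 0.591 -0.032  0.178]
176 [53 58 61] 0.9692205 [ 0.591 -0.031  0.173]
178 [51 55 59] 0.97004074 [ 0.591 -0.033  0.169]
180 [52 60 61] 0.97449523 [ 0.592 -0.031  0.163]
182 [64 70 75] 0.0 [ 0.052 -0.701  0.623]
184 [175 199 214] 1.2977691 [0.768 0.186 0.   ]
186 [214 235 242] 1.2897096 [ 0.761  0.179 -0.001]
188 [152 175 189] 1.1628419 [0.69  0.09  0.056]
plate depth heights [np.float64(0.057), np.float64(0.049), np.float64(0.051)] scene plate [array([ 0.584, -0.022,  0.056]), array([ 0.676, -0.002,  0.055]), array([0.578, 0.068, 0.057])]
```

The scene camera puts the real fingertip about 30 mm higher than the reported TCP, and it reads the plate height correctly. So the flick passed over the pin. I'll calibrate the tip height by touching free worktop lightly.

>>> servo_tool --steps '[[[-1, -11, 50, 0, 0, 0, 0], [-1, -11, 50, 0, 0, 0, 0], [-1, -11, 52, 0, 0, 0, 0], [-1, -12, 51, 0, 0, 0, 0], [-1, 0, 0, 40, 0, 0, 0]]]'

```text
clock: 5.82
position: [0.7537, -0.1663, 0.0836]
tool_rot: [0.868, 0.496, 0.003, 0.003]
wrist_force: [-0.7, 0.2, -1.3]
width: -0.0002
grip_force: 0.0
```

>>> servo_tool --steps '[[[-1, 0, 0, 45, 0, 0, 0], [-1, 0, 0, 15, 0, 0, 0], [-1, 0, 0, 5, 0, 0, 0], [-1, 0, 0, 0, 0, 0, 0]]]'

```text
clock: 6.32
position: [0.7502, -0.161, 0.0178]
tool_rot: [0.867, 0.498, 0.001, 0.001]
wrist_force: [0.0, -0.1, 0.7]
width: 0.0003
grip_force: 0.0
```

>>> servo_tool --steps '[[[-1, 0, 0, 5, 0, 0, 0], [-1, 0, 0, 5, 0, 0, 0], [-1, 0, 0, 3, 0, 0, 0], [-1, 0, 0, 0, 0, 0, 0]]]'

```text
clock: 6.82
position: [0.7491, -0.161, 0.0033]
tool_rot: [0.867, 0.498, -0.0, -0.0]
wrist_force: [-0.3, -0.7, 0.5]
width: 0.0001
grip_force: 0.0
```

Run:
```python
from h import *
st=env.state();print(st['clock'],st['position'],st['wrist_force'],st['joint_pos'],st['width'])
a=shot('scene','s6');p=st['position']
q=a['R']@p+a['t'];u,v=a['fx']*q[0]/q[2]+a['cx'],a['fy']*q[1]/q[2]+a['cy'];print(u,v)
u0,v0=int(u)-50,int(v)-60
print(u0,v0);cv2.imwrite('pics/c8.png',cv2.resize(a['frame'][v0:v0+75,u0:u0+100],(800,600),interpolation=cv2.INTER_CUBIC))
```

```text
6.825 [ 0.74911645 -0.16100901  0.00326057] [-0.34424912 -0.65498537  0.54947175] [ 0.25677973  0.86477882 -0.20648979  1.60344396  0.24483235  0.6993694
 -0.59542482] 0.00010186307058685758
368.5755474620628 243.41888361153184
318 183
```

View pics/c8.png

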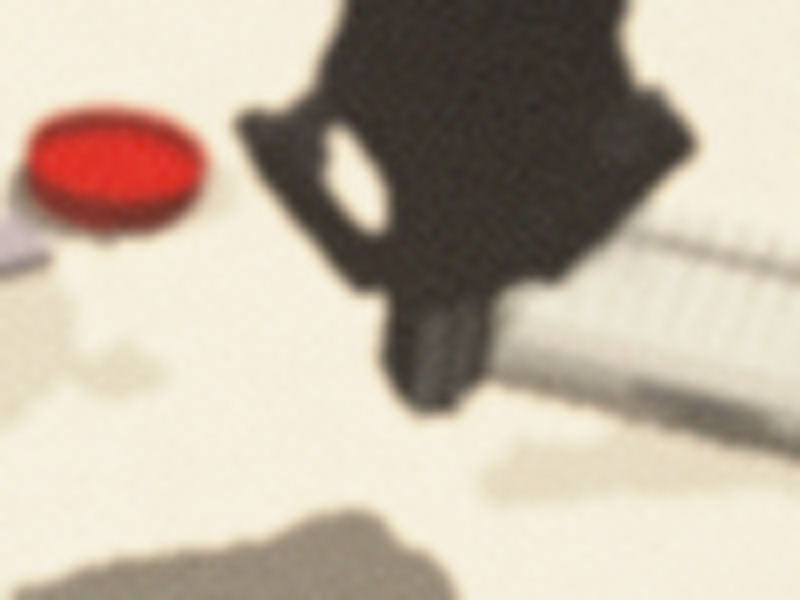

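The tip at (430,408) is clearly still well above the worktop while the reported z is 3 mm, so the offset is real. Continuing slowly until contact.

>>> servo_tool --steps '[[[-1, 0, 0, 8, 0, 0, 0], [-1, 0, 0, 7, 0, 0, 0], [-1, 0, 0, 4, 0, 0, 0], [-1, 0, 0, 2, 0, 0, 0], [-1, 0, 0, 0, 0, 0, 0]]]'

```text
clock: 7.5
position: [0.7493, -0.161, -0.0176]
tool_rot: [0.867, 0.498, -0.0, -0.0]
wrist_force: [-0.4, -0.0, 0.7]
width: 0.0001
grip_force: 0.0
```

>>> servo_tool --steps '[[[-1, 0, 0, 2, 0, 0, 0], [-1, 0, 0, 2, 0, 0, 0], [-1, 0, 0, 0, 0, 0, 0]]]'

```text
clock: 7.88
position: [0.7492, -0.161, -0.0216]
tool_rot: [0.867, 0.498, -0.0, -0.0]
wrist_force: [0.1, -0.3, 0.8]
width: -0.0003
grip_force: 0.0
```

>>> servo_tool --steps '[[[-1, 0, 0, 2, 0, 0, 0], [-1, 0, 0, 1, 0, 0, 0], [-1, 0, 0, 0, 0, 0, 0]]]'

```text
clock: 8.25
position: [0.7492, -0.161, -0.0246]
tool_rot: [0.867, 0.498, -0.0, -0.0]
wrist_force: [0.4, -0.3, -0.3]
width: 0.0002
grip_force: 0.0
```

>>> servo_tool --steps '[[[-1, 0, 0, 1, 0, 0, 0], [-1, 0, 0, 1, 0, 0, 0], [-1, 0, 0, 0, 0, 0, 0]]]'

```text
clock: 8.62
position: [0.7492, -0.161, -0.0266]
tool_rot: [0.867, 0.498, -0.0, -0.0]
wrist_force: [-0.6, 0.3, 0.3]
width: -0.0003
grip_force: 0.0
```

>>> servo_tool --steps '[[[-1, 0, 0, 1, 0, 0, 0], [-1, 0, 0, 1, 0, 0, 0], [-1, 0, 0, 0, 0, 0, 0]]]'

```text
clock: 9.0
position: [0.7493, -0.161, -0.0286]
tool_rot: [0.867, 0.498, -0.0, -0.0]
wrist_force: [-0.7, -0.0, 0.0]
width: 0.0001
grip_force: 0.0
```

>>> servo_tool --steps '[[[-1, 0, 0, 1, 0, 0, 0], [-1, 0, 0, 1, 0, 0, 0], [-1, 0, 0, 0, 0, 0, 0]]]'

```text
clock: 9.38
position: [0.7493, -0.161, -0.0304]
tool_rot: [0.867, 0.498, 0.0, 0.0]
wrist_force: [0.4, -0.8, 0.7]
width: 0.0
grip_force: 0.5
```

>>> servo_tool --steps '[[[-1, 0, 0, 1, 0, 0, 0], [-1, 0, 0, 0, 0, 0, 0]]]'

```text
clock: 9.62
position: [0.7494, -0.1611, -0.0304]
tool_rot: [0.867, 0.498, 0.0, 0.0]
wrist_force: [-3.0, -0.2, 8.0]
width: 0.0002
grip_force: 4.2
```

>>> servo_tool --steps '[[[-1, 0, 0, 1, 0, 0, 0], [-1, 0, 0, 0, 0, 0, 0]]]'

```text
clock: 9.88
position: [0.7494, -0.161, -0.0305]
tool_rot: [0.867, 0.498, 0.0, 0.0]
wrist_force: [-6.1, 0.4, 15.6]
width: -0.0
grip_force: 7.7
```

Contact is at reported z = −0.0304, so the tip is at reported z + 30 mm; the servo stiffness is about 8 N/mm. Going back to the flick start, 30 mm lower this time.

>>> servo_tool --steps '[[[-1, 0, 0, -20, 0, 0, 0], [-1, 0, 0, -45, 0, 0, 0], [-1, 0, 0, -45, 0, 0, 0], [-1, 0, 0, -42, 0, 0, 0], [-1, 7, -26, 0, 0, 0, 0]]]'

```text
clock: 10.5
position: [0.7335, -0.1439, 0.1246]
tool_rot: [0.868, 0.497, 0.003, 0.003]
wrist_force: [-0.4, 0.4, -1.0]
width: 0.0002
grip_force: 0.0
```

>>> servo_tool --steps '[[[-1, 0, -50, 0, 0, 0, 0], [-1, 0, -50, 0, 0, 0, 0], [-1, 0, -50, 0, 0, 0, 0], [-1, 0, -50, 0, 0, 0, 0], [-1, 0, -50, 0, 0, 0, 0]]]'

```text
clock: 11.12
position: [0.5135, -0.0151, 0.1204]
tool_rot: [0.867, 0.498, 0.001, 0.0]
wrist_force: [0.3, 0.8, -0.3]
width: 0.0004
grip_force: 0.0
```

>>> servo_tool --steps '[[[-1, 0, 0, 20, 0, 0, 0], [-1, 0, 0, 40, 0, 0, 0], [-1, 0, 0, 38, 0, 0, 0], [-1, 0, 0, 8, 0, 0, 0], [-1, 0, 0, 0, 0, 0, 0]]]'

```text
clock: 11.75
position: [0.5147, -0.0158, 0.014]
tool_rot: [0.867, 0.498, -0.0, 0.0]
wrist_force: [-0.4, 0.2, 1.0]
width: -0.0001
grip_force: 0.0
```

Run:
```python
from h import *
st=env.state();print(st['clock'],st['position'],st['wrist_force'])
a=shot('scene','s7')
cv2.imwrite('pics/c9.png',cv2.resize(a['frame'][160:260,210:330],(720,600)))
```

```text
11.75 [ 0.51468877 -0.01580953  0.01398928] [-0.43116101  0.22538851  0.99378442]
```

View pics/c9.png

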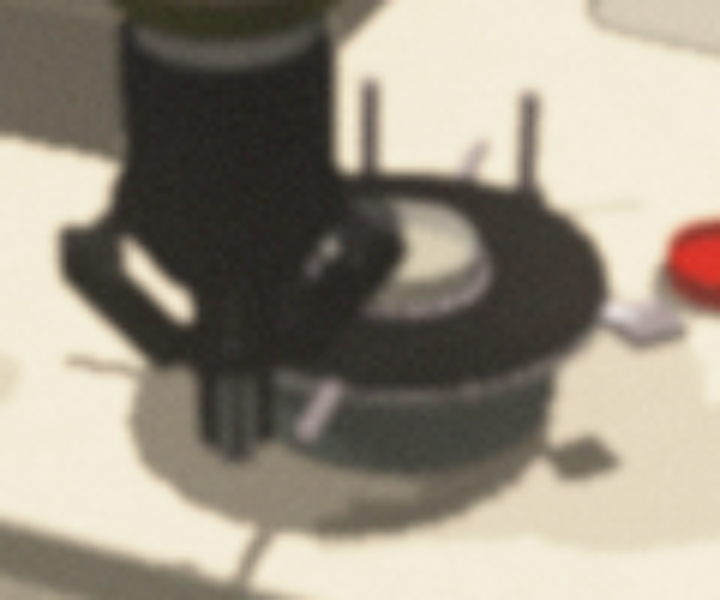

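The tip is now beside the pin, below its top, with a small gap. Flicking.

>>> servo_tool --steps '[[[-1, 0, 8, 0, 0, 0, 0], [-1, 0, 20, 0, 0, 0, 0], [-1, 0, 32, 0, 0, 0, 0], [-1, 0, 42, 0, 0, 0, 0], [-1, -15, 10, -35, 0, 0, 0]]]'

```text
clock: 12.42
position: [0.6058, -0.0866, 0.0484]
tool_rot: [0.867, 0.498, 0.0, -0.0]
wrist_force: [-0.5, 0.6, -0.7]
width: 0.0001
grip_force: 0.0
```

>>> servo_tool --steps '[[[-1, 0, 0, -30, 0, 0, 0], [-1, 10, -20, 0, 0, 0, 0], [-1, 20, -20, 0, 0, 0, 0], [-1, 25, 0, 0, 0, 0, 0], [-1, 0, 0, 0, 0, 0, 0]]]'

```text
clock: 13.05
position: [0.5972, -0.0147, 0.0788]
tool_rot: [0.866, 0.5, 0.001, -0.0]
wrist_force: [-1.0, -0.0, 0.7]
width: 0.0002
grip_force: 0.0
```

```bash
cat > ang.py <<'E'
from h import *
c=np.array([.6284,.0368]); REF=np.load('pics/t1.npz')
phi=np.radians(np.arange(0,360,1.0))
def ring(s,frame,radii):
    # brightness-free "lavender" index: blue minus red, sampled on circles at pin height
    out=np.zeros(len(phi))
    f=cv2.GaussianBlur(frame,(3,3),0).astype(np.float32)
    for r in radii:
        P=np.stack([c[0]+r*np.cos(phi),c[1]+r*np.sin(phi),np.full(len(phi),.051)])
        q=s['R']@P+np.array(s['t'])[:,None]
        u=(s['fx']*q[0]/q[2]+s['cx']).astype(np.float32);v=(s['fy']*q[1]/q[2]+s['cy']).astype(np.float32)
        g=cv2.remap(f,u[None],v[None],cv2.INTER_LINEAR)[0]
        out+=g[:,0]-g[:,2]
    return out/len(radii)
E
python3 - <<'E'
from ang import *
import numpy as np
for cam,ref in (('top','t1'),('scene','s1')):
    s=np.load(f'pics/{ref}.npz');x=ring(s,s['frame'],(.095,.1,.105))
    print(cam,'ref -> by 10deg',[int(max(x[i:i+10])) for i in range(0,360,10)])
    n=[]
    for k in range(3):
        t=env.state()['clock'];q=shot(cam,f'{cam}f{k}');x=ring(q,q['frame'],(.095,.1,.105))
        print(t,[int(max(x[i:i+10])) for i in range(0,360,10)])
st=env.state();print(st['clock'],st['position'],st['wrist_force'])
E
```

```text
top ref -> by 10deg [-28, -28, -28, -13, -2, -3, -32, -32, -32, -32, -32, -30, -12, -18, -17, -17, -17, -17, -17, -17, -17, -11, -17, -20, -31, -32, -32, -30, -25, -15, -12, -14, -28, -28, -27, -28]
13.05 [-26, -27, -28, -21, -2, -2, -13, -26, -23, -30, -31, -29, -22, -17, -7, -6, -14, -16, -16, -16, -16, -16, -17, -20, -13, -16, -21, -24, -25, -26, -27, -27, -27, -33, -24, -16]
13.1 [-27, -28, -28, -21, -2, -3, -14, -13, -26, -19, -31, -29, -22, -17, -15, -8, -7, -14, -16, -16, -16, -16, -17, -17, -16, -16, -20, -23, -25, -26, -26, -26, -26, -33, -23, -18]
13.15 [-27, -27, -28, -21, -2, -2, -27, -14, -14, -28, -19, -29, -22, -17, -16, -16, -7, -7, -15, -16, -16, -16, -18, -19, -16, -16, -20, -23, -25, -26, -26, -26, -26, -32, -21, -16]
scene ref -> by 10deg [-31, -20, -28, -23, -33, -19, -29, -33, -33, -34, -32, -32, -24, -31, -31, -31, -30, -28, -26, -15, -6, -6, -6, -6, -6, -7, -8, -22, -36, -21, -18, -21, -32, -31, -32, -33]
13.2 [-25, -20, -28, -9, -6, -6, -28, -30, -25, -27, -27, -27, -26, -26, -27, -26, -26, -17, -16, -15, -7, -6, -6, -7, -6, -7, -7, -17, -37, -38, -36, -30, -28, -27, -27, -24]
13.25 [-22, -19, -27, -8, -6, -5, -27, -29, -28, -24, -27, -27, -26, -26, -26, -28, -30, -27, -17, -15, -7, -6, -6, -6, -6, -7, -7, -23, -22, -37, -36, -34, -28, -27, -28, -30]
13.3 [-30, -17, -25, -9, -7, -5, -27, -28, -28, -29, -25, -26, -26, -26, -26, -26, -27, -29, -25, -16, -11, -6, -6, -6, -6, -7, -8, -23, -23, -22, -36, -30, -30, -29, -28, -30]
13.35 [ 0.59633815 -0.01861487  0.07845772] [0.64202136 0.07989773 0.46900196]
```

It spins at about 3.3 rad/s. I'll lower to hover 5 mm above the band and let the free spin run on while it slows.

>>> servo_tool --steps '[[[-1, 0, 0, 15, 0, 0, 0], [-1, 0, 0, 15, 0, 0, 0], [-1, 0, 0, 12, 0, 0, 0], [-1, 0, 0, 6, 0, 0, 0], [-1, 0, 0, 0, 0, 0, 0]]]'

```text
clock: 13.98
position: [0.5965, -0.0175, 0.0299]
tool_rot: [0.867, 0.498, -0.001, -0.0]
wrist_force: [0.9, 0.1, -0.8]
width: 0.0003
grip_force: 0.0
```

```bash
cat > track.py <<'E'
from ang import *
import sys,pickle,os
from scipy.optimize import least_squares
RAD=(.092,.098,.104,.110,.116); F='track.pkl'
D=pickle.load(open(F,'rb')) if os.path.exists(F) else []
for k in range(int(sys.argv[1])):
    t=env.state()['clock'];s=env.snapshot('top');D.append((t,ring(s,s['frame'],RAD)))
pickle.dump(D,open(F,'wb'))
T=np.array([d[0] for d in D]);X=np.array([d[1] for d in D]);deg=np.arange(360)
bg=np.median(X,0);A=abs(X-bg)
use=(deg>62)&(deg<165)       # sector clear of gate and arm
def model(th):               # arms' profile; th = pointer angle (deg)
    w=lambda c,s:np.exp(-.5*(((deg[None]-c[:,None]+180)%360-180)/s)**2)
    return w(th,7.)+sum(w(th+90*k,3.) for k in(1,2,3))
def th(p,t): # p: angle at T0, speed at T0 (deg/s), decay rate
    return p[0]+p[1]/p[2]*(1-np.exp(-p[2]*(t-T[0])))
def score(p): M=model(th(p,T))[:,use]; Y=A[:,use]/8; return -np.mean((np.clip(Y,0,1.2)-M)**2)
best=max(((score((a,w,l)),(a,w,l)) for a in range(0,360,4) for w in range(130,215,2) for l in (.08,.095,.11,.125,.14)),key=lambda q:q[0])
from scipy.optimize import minimize
r=minimize(lambda p:-score(p),best[1],method='Nelder-Mead',options=dict(initial_simplex=[np.add(best[1],d) for d in((0,0,0),(4,0,0),(0,3,0),(0,0,.01))]))
p=r.x;print('fit',p.round(3),'score',-r.fun,'null',-np.mean(np.clip(A[:,use]/8,0,1.2)**2))
now=env.state();t=now['clock'];print('now',t,now['position'].round(4) if hasattr(now['position'],'round') else now['position'],'speed rad/s',np.radians(p[1]*np.exp(-p[2]*(t-T[0]))))
tt=np.arange(t,t+25,.005);a=(th(p,tt)-43.85)/360
i=np.nonzero(np.diff(np.floor(a)))[0];print('gate passes',[(tt[j].round(2),np.radians(p[1]*np.exp(-p[2]*(tt[j]-T[0]))).round(2)) for j in i])
for j in range(0,len(T),max(1,len(T)//4)): print(T[j].round(2),'pred ptr',(th(p,T[j])%360).round(0),'peaks',[int(d) for d in deg[use] if A[j,d]==A[j,max(0,d-8):d+9].max() and A[j,d]>5])
E
python3 track.py 25
```

```text
fit [3.22579e+02 1.76686e+02 1.22000e-01] score -0.06967956676772086 null -0.18972608449272083
now 15.225 [ 0.5968 -0.0176  0.0305] speed rad/s 2.648388466686898
gate passes [(np.float64(16.95), np.float64(2.15)), (np.float64(20.57), np.float64(1.38)), (np.float64(27.2), np.float64(0.62))]
13.98 pred ptr 323.0 peaks [143]
14.28 pred ptr 15.0 peaks [104, 125]
14.58 pred ptr 65.0 peaks [64, 87, 155]
14.88 pred ptr 113.0 peaks [112, 132]
15.18 pred ptr 160.0 peaks [69, 91, 159]
```

>>> servo_tool --steps '[[[-1, 0, 0, 0, 0, 0, 0], [-1, 0, 0, 0, 0, 0, 0], [-1, 0, 0, 0, 0, 0, 0], [-1, 0, 0, 0, 0, 0, 0], [-1, 0, 0, 0, 0, 0, 0]]]'

```text
clock: 15.85
position: [0.5968, -0.0176, 0.0306]
tool_rot: [0.867, 0.498, -0.0, -0.0]
wrist_force: [0.3, 0.4, -0.4]
width: 0.0001
grip_force: 0.0
```

>>> servo_tool --steps '[[[-1, 0, 0, 0, 0, 0, 0], [-1, 0, 0, 0, 0, 0, 0], [-1, 0, 0, 0, 0, 0, 0], [-1, 0, 0, 0, 0, 0, 0], [-1, 0, 0, 0, 0, 0, 0]]]'

```text
clock: 16.48
position: [0.5968, -0.0176, 0.0305]
tool_rot: [0.867, 0.498, -0.0, 0.0]
wrist_force: [-0.4, -0.0, -0.5]
width: -0.0001
grip_force: 0.0
```

>>> servo_tool --steps '[[[-1, 0, 0, 0, 0, 0, 0], [-1, 0, 0, 0, 0, 0, 0], [-1, 0, 0, 0, 0, 0, 0], [-1, 0, 0, 0, 0, 0, 0], [-1, 0, 0, 0, 0, 0, 0]]]'

```text
clock: 17.1
position: [0.5968, -0.0176, 0.0306]
tool_rot: [0.867, 0.498, 0.0, 0.0]
wrist_force: [0.0, 0.2, -0.3]
width: -0.0004
grip_force: 0.0
```

```bash
python3 track.py 25
```

```text
fit [3.22495e+02 1.76997e+02 1.23000e-01] score -0.07853884247183843 null -0.20984437555100988
now 18.35 [ 0.5968 -0.0176  0.0306] speed rad/s 1.8005810653602135
gate passes [(np.float64(20.6), np.float64(1.36)), (np.float64(27.41), np.float64(0.59))]
13.98 pred ptr 322.0 peaks [143]
14.58 pred ptr 65.0 peaks [64, 87, 155]
15.18 pred ptr 160.0 peaks [69, 91, 159]
17.65 pred ptr 125.0 peaks [124]
18.25 pred ptr 191.0 peaks [100, 122]
```

>>> servo_tool --steps '[[[-1, 0, 0, 0, 0, 0, 0], [-1, 0, 0, 0, 0, 0, 0], [-1, 0, 0, 0, 0, 0, 0], [-1, 0, 0, 0, 0, 0, 0], [-1, 0, 0, 0, 0, 0, 0]]]'

```text
clock: 18.98
position: [0.5968, -0.0176, 0.0306]
tool_rot: [0.867, 0.498, 0.0, 0.0]
wrist_force: [-0.4, -0.3, -0.6]
width: 0.0001
grip_force: 0.0
```

>>> servo_tool --steps '[[[-1, 0, 0, 0, 0, 0, 0], [-1, 0, 0, 0, 0, 0, 0], [-1, 0, 0, 0, 0, 0, 0], [-1, 0, 0, 0, 0, 0, 0], [-1, 0, 0, 0, 0, 0, 0]]]'

```text
clock: 19.6
position: [0.5968, -0.0176, 0.0305]
tool_rot: [0.867, 0.498, -0.0, 0.0]
wrist_force: [-0.0, 0.2, 0.5]
width: 0.0001
grip_force: 0.0
```

>>> servo_tool --steps '[[[-1, 0, 0, 0, 0, 0, 0], [-1, 0, 0, 0, 0, 0, 0], [-1, 0, 0, 0, 0, 0, 0], [-1, 0, 0, 0, 0, 0, 0], [-1, 0, 0, 0, 0, 0, 0]]]'

```text
clock: 20.23
position: [0.5968, -0.0177, 0.0306]
tool_rot: [0.867, 0.498, -0.0, 0.0]
wrist_force: [0.7, -0.3, 0.2]
width: -0.0004
grip_force: 0.0
```

>>> servo_tool --steps '[[[-1, 0, 0, 0, 0, 0, 0], [-1, 0, 0, 0, 0, 0, 0], [-1, 0, 0, 0, 0, 0, 0], [-1, 0, 0, 0, 0, 0, 0], [-1, 0, 0, 0, 0, 0, 0]]]'

```text
clock: 20.85
position: [0.5968, -0.0176, 0.0306]
tool_rot: [0.867, 0.498, -0.0, -0.0]
wrist_force: [0.6, 0.1, 0.6]
width: -0.0003
grip_force: 0.0
```

>>> servo_tool --steps '[[[-1, 0, 0, 0, 0, 0, 0], [-1, 0, 0, 0, 0, 0, 0], [-1, 0, 0, 0, 0, 0, 0], [-1, 0, 0, 0, 0, 0, 0], [-1, 0, 0, 0, 0, 0, 0]]]'

```text
clock: 21.48
position: [0.5968, -0.0176, 0.0305]
tool_rot: [0.867, 0.498, -0.0, -0.0]
wrist_force: [1.5, 0.0, -0.5]
width: -0.0
grip_force: 0.0
```

```bash
python3 track.py 25
```

```text
fit [3.22714e+02 1.76359e+02 1.22000e-01] score -0.07075250269618666 null -0.19828950594796077
now 22.725 [ 0.5968 -0.0176  0.0306] speed rad/s 1.062892487299476
gate passes [(np.float64(27.22), np.float64(0.62))]
13.98 pred ptr 323.0 peaks [143]
14.88 pred ptr 113.0 peaks [113, 132]
17.65 pred ptr 125.0 peaks [124]
21.68 pred ptr 125.0 peaks [124]
22.58 pred ptr 184.0 peaks [94, 116]
```

>>> servo_tool --steps '[[[-1, 0, 0, 0, 0, 0, 0], [-1, 0, 0, 0, 0, 0, 0], [-1, 0, 0, 0, 0, 0, 0], [-1, 0, 0, 0, 0, 0, 0], [-1, 0, 0, 0, 0, 0, 0]]]'

```text
clock: 23.35
position: [0.5968, -0.0176, 0.0306]
tool_rot: [0.867, 0.498, -0.0, -0.0]
wrist_force: [-0.1, -0.4, 0.4]
width: -0.0002
grip_force: 0.0
```

>>> servo_tool --steps '[[[-1, 0, 0, 0, 0, 0, 0], [-1, 0, 0, 0, 0, 0, 0], [-1, 0, 0, 0, 0, 0, 0], [-1, 0, 0, 0, 0, 0, 0], [-1, 0, 0, 0, 0, 0, 0]]]'

```text
clock: 23.98
position: [0.5968, -0.0176, 0.0305]
tool_rot: [0.867, 0.498, -0.0, -0.0]
wrist_force: [0.0, -0.0, 0.3]
width: -0.0001
grip_force: 0.0
```

>>> servo_tool --steps '[[[-1, 0, 0, 0, 0, 0, 0], [-1, 0, 0, 0, 0, 0, 0], [-1, 0, 0, 0, 0, 0, 0], [-1, 0, 0, 0, 0, 0, 0], [-1, 0, 0, 0, 0, 0, 0]]]'

```text
clock: 24.6
position: [0.5968, -0.0177, 0.0306]
tool_rot: [0.867, 0.498, -0.0, 0.0]
wrist_force: [0.0, -0.2, -0.4]
width: 0.0002
grip_force: 0.0
```

```bash
echo "print('alt scores',[round(score((p[0]+90*k,p[1],p[2])),4) for k in range(4)])" >> track.py; python3 track.py 20
```

```text
fit [3.22734e+02 1.76331e+02 1.21000e-01] score -0.06089345920806433 null -0.17476409183807046
now 25.6 [ 0.5968 -0.0177  0.0305] speed rad/s 0.7497599193890365
gate passes [(np.float64(27.21), np.float64(0.62))]
13.98 pred ptr 323.0 peaks [143]
15.12 pred ptr 152.0 peaks [83, 152]
18.15 pred ptr 180.0 peaks [90, 113]
22.42 pred ptr 174.0 peaks [84, 107]
25.45 pred ptr 334.0 peaks [64, 86, 155]
alt scores [np.float64(-0.0609), np.float64(-0.0924), np.float64(-0.0955), np.float64(-0.0926)]
```

The pointer is clearly identified, and it passes the gate at 27.21 s at 0.62 rad/s. I'll wait 12 rows, then press.

>>> servo_tool --steps '[[[-1, 0, 0, 0, 0, 0, 0], [-1, 0, 0, 0, 0, 0, 0], [-1, 0, 0, 0, 0, 0, 0], [-1, 0, 0, 0, 0, 0, 0], [-1, 0, 0, 0, 0, 0, 0]]]'

```text
clock: 26.22
position: [0.5968, -0.0176, 0.0305]
tool_rot: [0.867, 0.498, -0.0, 0.0]
wrist_force: [0.6, 0.0, 0.6]
width: 0.0
grip_force: 0.0
```

>>> servo_tool --steps '[[[-1, 0, 0, 0, 0, 0, 0], [-1, 0, 0, 0, 0, 0, 0], [-1, 0, 0, 0, 0, 0, 0], [-1, 0, 0, 0, 0, 0, 0], [-1, 0, 0, 0, 0, 0, 0]]]'

```text
clock: 26.85
position: [0.5968, -0.0176, 0.0305]
tool_rot: [0.867, 0.498, -0.0, -0.0]
wrist_force: [-0.1, 0.3, 0.1]
width: 0.0
grip_force: 0.0
```

>>> servo_tool --steps '[[[-1, 0, 0, 0, 0, 0, 0], [-1, 0, 0, 0, 0, 0, 0], [-1, 0, 0, 6, 0, 0, 0], [-1, 0, 0, 4, 0, 0, 0], [-1, 0, 0, 0, 0, 0, 0]]]'

```text
clock: 27.48
position: [0.597, -0.018, 0.0206]
tool_rot: [0.867, 0.498, 0.0, 0.0]
wrist_force: [-1.8, -1.1, 9.5]
width: -0.0002
grip_force: 4.4
```

Pressing at about 9.5 N. I'll hold for a while, then check that the plate is still and the pointer is in the gate before handing in.

>>> servo_tool --steps '[[[-1, 0, 0, 0, 0, 0, 0], [-1, 0, 0, 0, 0, 0, 0], [-1, 0, 0, 0, 0, 0, 0], [-1, 0, 0, 0, 0, 0, 0], [-1, 0, 0, 0, 0, 0, 0]]]'

```text
clock: 28.1
position: [0.5972, -0.018, 0.0209]
tool_rot: [0.867, 0.498, 0.0, 0.0]
wrist_force: [-0.4, -1.3, 7.7]
width: 0.0001
grip_force: 4.1
```

Run:
```python
from ang import *
import pickle
D=pickle.load(open('track.pkl','rb'));bg=np.median([d[1] for d in D],0)
for k in range(3):
    s=shot('top',f'e{k}');A=abs(ring(s,s['frame'],(.092,.098,.104,.110,.116))-bg)
    print([(int(d),int(A[d])) for d in range(5,175) if A[d]==A[d-5:d+6].max() and A[d]>5])
st=env.state();print(st['clock'],st['position'],st['wrist_force'])
```

```text
[(49, 5), (135, 11)]
[(45, 5), (135, 11)]
[(37, 5), (43, 6), (135, 11)]
28.25 [ 0.59717352 -0.01803948  0.02095383] [-0.19326961 -0.27775383  8.35683247]
```

The next pin rests at 135°, which puts the pointer at about 45° with the gate at 43.9°. The plate is still under about 8 N, so I'm handing in.

```bash
python3 -c "
from bench import env
print(env.close_job())"
```

```text
the job is handed in; nothing more can be done
None
```

The job is handed in: the turntable spun free for about 15 s, well above a quarter turn a second for over 2 s, and one press of about 8 N stopped it with the pointer about 1° from the gate's middle, fingertip still holding; the first sweep missed the pin because the fingertip sits 30 mm higher than the reported position, and no verdict came back.

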